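# Lock the transport case with its spring cotter

## Task

Make the transport case ready to leave: swing its steel locking bar down flat so that its slot drops over the stud, then take the spring cotter from the counter and push its straight leg through the stud's cross hole above the bar until the bow snaps over the stud and the cotter is fully home. Feel for the hole and push gently, never forcing it with more than about 2.5 kg; leave the cotter in place, let go, and leave the other things on the counter where they lie.

Things in the scene. Friction and masses are not known exactly. Their poses are not given: they have to be found in the camera images.
- case: white insulated case with grey lid, 228 x 288 mm, lid top 150 mm above the counter, fixed. Origin: centre of its underside, z up, y along its long side. The locking bar is hinged on the lid.
- lid_handle (a point): middle of the carrying handle on the lid: a fixed bar, 12 mm thick, top 178 mm above the counter, along the case's y at case x = 50 mm, from y = -60 to 90 mm
- lug (a point): foot of the stud, on a steel lug (top 115 mm above the counter, 50 mm wide) that stands out 55 mm from the case's -y end. The stud stands upright here: round, 16 mm thick, flat top 192 to 206 mm above the counter
- hole (a point): where the centre of the stud's cross hole lies with the stud screwed right down: case (-55, -170, 178) mm. The hole runs through the stud along the case's x, 6.5 x 6.5 mm, no lead-in, its centre 12 mm below the stud's top. The stud is backed out by an unknown amount: stud and hole are really 2 to 16 mm higher than this (not measured: feel for it), true in x and y. Best entered from the -x side
- bar_hinge (a point): hinge axis of the locking bar, at case (-55, -30, 158) mm; the axis runs along the case's x
- bar_end (a point): middle of the far edge of the bar, on its upper face, 169 mm from the hinge. The bar is a steel strip 30 mm wide (34 at the end) and 4 mm thick, 174 mm long, with a slot 20 mm wide from 105 to 164 mm from the hinge
- bar (a joint): angle of the locking bar, rad: 0 lying flat (pointing to the case's -y, its top at 160 mm, the slot round the stud), growing as the far end rises; up to 1.4. It starts raised (0.7 to 1.2) and stays where it is left (stiff hinge, 0.14 N m)
- cotter: spring cotter lying flat on the counter, 65 g. Origin: underside of the middle of its upright black grip tab, 24 (x) x 12 (y) x 24 (z) mm: pinch it across y. A black nose 9 x 10 mm runs from the tab along +x to x = 42.5 mm, then comes the straight steel leg: 5 mm wire, centre line y = 0, z = 2.5 mm, to x = 79 mm, with a 4 mm thick tip to x = 84 mm.
- leg_tip (a point): end of the straight leg, cotter (84, 0, 2.5) mm. The leg touches the stud when the stud's axis is at cotter x = 92 mm, the bow touches it at about 74
- hollow (a point): where the stud's axis is when the cotter is fully home, cotter (52, 0, 2.5) mm, give or take 2: the nose is then against the stud or nearly. Beside it, at +y, runs the sprung bow, 5 mm wire at the leg's height; centre line (x, y) mm: (16, 11), (29, 13), (38, 7), hollow (47 to 55.5, 9.3), inward bump (63.5, 6.2), flared end (78, 13)
- bow (a joint): outward bending of the bow about its root (16, 11) mm, rad: 0 relaxed, about 0.07 to 0.1 while the bump rides over the stud, back to 0.02 or less when it has snapped. Spring 3.5 N m/rad; pushing it over takes some 4 to 12 N
- pen: black ballpoint, 130 mm, bystander; origin under its middle
- tape: roll of paper tape, 68 mm wide, 24 high, bystander
- stapler: stapler, 130 x 34 x 47 mm, bystander
- jar: jar, 56 mm wide, 75 high, bystander
- mug: white mug, 80 mm wide, 95 high, bystander
- clevis: spare plain headed pin of steel, 14 mm thick, 67 long, lying, bystander
- tray: open grey tray, 160 x 110 x 35 mm, with a white cap in it, bystander
Not all that is in view belongs to the job. Leave any purple look-alike of the cotter alone.

How it is judged:
By the outcome, as a careful person would: the job done as asked, in the order asked, and still so for the second after the job is handed in, with the robot touching nothing.
It also fails if it takes over 69 s, if anything falls off the work surface, if the arm or the gripper's body presses on something with over 40 N, if the wrist force passes 120 N, or if a joint passes its speed limit or range.

## Robot

A 6-joint arm with a two-finger parallel gripper is mounted at the origin on the work surface. World frame = base frame: x ahead of the robot, y to its left, z up, the work surface at z = 0. Lengths are in m, angles in rad, forces in N, time in s.
With the tool pointing down it reaches from about 0.15 to 0.775 m from the base axis. Payload 6.1 kg.
Tool frame: the origin (TCP) lies at the very end of the fingers, on their centre line; the grasp point (between the pads) lies 19 mm behind it; z points along the fingers, y is the line along which they close (so a half turn about z gives the same grasp; the last joint's range is limited). The gripper opens to 85 mm and grips with 20 to 120 N. Pads are 22 mm wide; open, the fingers measure 114 mm over their backs; the gripper's body (76 mm by 85 mm) begins 54 mm behind the grasp point. The pads swing forward as they close: fully open they stand 13 mm farther back than shut.
Start: joints at [-1.145, 0.126, -0.04, 1.405, 0, 1.571], TCP at [0.217, -0.478, 0.195] pointing down, gripper open.
Joint ranges: [-2.72, 2.72], [-0.95, 1.95], [-1.27, 1.35], [-1.78, 2.02], [-1.46, 1.47], [-3.14, 3.14]. Speed limits (rad/s): [2.39, 2.39, 3.01, 3.14, 3.14, 3.14].

## Interface

Orientations are given as a unit quaternion [x, y, z, w].
In Python, from cell import arm gives the robot as it stands.
- The arm moves only by the tool jog_arm, never from a script. Its argument "motion" is one flat list of numbers, 7 for each row, row after row: the shift along the tool's x, y, z scaled (see below), then the turn, a rotation vector about the tool's x, y, z scaled (see below), then the opening, from 0 (shut) to 1 (fully open). In form: [dx, dy, dz, ax, ay, az, fingers, dx, dy, dz, ax, ay, az, fingers, ...]. A call has 1 to 10 rows; each row shifts and turns the commanded pose from where the row before left it, along the tool's axes as they then stand; what a row does not reach is not made up. The controller multiplies each number of a shift by 0.25 m and each number of a turn by 90 degrees. A row lasts 1/10 s, in which the tool goes at most 50 mm and 8.59 degrees, less where a joint would pass 70% of its speed; a pose out of reach is approached as far as the arm can. A call with a number of a shift or a turn outside -1 to 1 is refused whole. A call with a gripper value outside its range is refused whole. The fingers move at their own pace and stop on an object; the grip force is fixed at half the most. Time passes only in rows, so rows that do not move let the fingers close. It gives the time, the measured TCP pose, the force, the opening and the grip force at its end, in the units of the state.
- arm.read_state(): the state, without advancing time (a new reading comes with each control period).
- arm.snapshot(name): name is "side" or "top" or "wrist"; returns a dict with "color" (480x640x3 uint8, red, green, blue), "range_z" (480x640 float32, m along the optical axis (not along the pixel's ray), 0 where there is no reading), "camera_matrix" (3x3 intrinsics, pixels), "world_from_camera" (4x4, takes a point from camera to world coordinates). Camera axes: x right, y down, z forward; pixel columns grow to the right and rows downward; lengths in m; the calibration is good to about 2 mm. A picture is of the moment at which its call begins.
- arm.sign_off(): hands the job in; it is judged then, once.
The state is a dict: "time_s": time; "joint_pos": joint angles; "qvel": joint speeds; "joint_efforts": joint torques, N m; "tool_pos": TCP position; "ee_rot": TCP orientation; "ft_force": force on the tool from outside, world axes, zero at the start; "moment": the same for the moment, N m; "grip_width": finger opening in m; "grip_force": force on a finger pad.
Only numpy, scipy, OpenCV 4.12 (cv2) and the standard library are available. Lean on these libraries where they do the work, as an engineer would, in place of code of your own. Each camera call takes 0.05 s, during which the arm holds its last target. There are 200 camera calls.

## Working session

There is one attempt and no reset: what is moved stays moved. The work goes in short steps, Python scripts to look and compute and a tool call to move; the robot and the scene stay as the last step left them, time stands still between calls to the robot, and variables do not carry over. Pictures are saved under pics/ and viewed, at most 12 in all, crops included, and the job is handed in when it is done.

Besides the shell and the picture viewer there is one more tool, called after ">>>" in YAML: its name, and indented under it one key for each argument. jog_arm: Moves the arm, as the interface text tells. Its arguments: {"type":"object","properties":{"motion":{"type":"array","items":{"type":"number"}}},"required":["motion"]}

```bash
ls; mkdir -p pics; cat > h.py <<'E'
import numpy as np, cv2, pickle
from scipy.spatial.transform import Rotation as R
def snap(n):
    from cell import arm
    s=arm.snapshot(n); pickle.dump(s,open(f'{n}.pkl','wb')); return s
def load(n): return pickle.load(open(f'{n}.pkl','rb'))
def cloud(s):
    K=np.array(s['camera_matrix']);T=np.array(s['world_from_camera']);z=s['range_z']
    v,u=np.mgrid[:480,:640]
    P=np.stack([(u-K[0,2])/K[0,0]*z,(v-K[1,2])/K[1,1]*z,z],-1)
    W=P@T[:3,:3].T+T[:3,3]; W[z==0]=np.nan; return W
def ray(s,u,v,h):
    K=np.array(s['camera_matrix']);T=np.array(s['world_from_camera'])
    d=T[:3,:3]@np.array([(u-K[0,2])/K[0,0],(v-K[1,2])/K[1,1],1]);o=T[:3,3]
    return o+d*(h-o[2])/d[2]
def proj(s,p):
    K=np.array(s['camera_matrix']);T=np.array(s['world_from_camera'])
    c=T[:3,:3].T@(np.array(p)-T[:3,3]); return (K@c/c[2])[:2]
def save(s,name,crop=None,k=1):
    im=s['color'][:,:,::-1]
    if crop: a,b,c,d=crop; im=im[b:d,a:c]
    im=cv2.resize(im,None,fx=k,fy=k,interpolation=cv2.INTER_CUBIC); cv2.imwrite('pics/'+name,im)
E
python3 - <<'E'
from h import *
from cell import arm
for n in('top','side'):
    s=snap(n); save(s,n+'1.png'); print(n,np.round(s['camera_matrix'],1).tolist(),np.round(s['world_from_camera'],3).tolist())
print(arm.read_state())
E
```

```text
pics
top [[463.5, 0.0, 318.3], [0.0, 463.5, 239.3], [0.0, 0.0, 1.0]] [[0.02, -0.994, 0.11, 0.363], [-1.0, -0.022, -0.018, -0.004], [0.02, -0.109, -0.994, 1.397], [0.0, 0.0, 0.0, 1.0]]
side [[456.6, 0.0, 320.6], [0.0, 456.6, 244.0], [0.0, 0.0, 1.0]] [[0.909, -0.276, 0.313, 0.133], [-0.418, -0.581, 0.699, -0.797], [-0.011, -0.766, -0.643, 0.825], [0.0, 0.0, 0.0, 1.0]]
{'time_s': 0.1, 'joint_pos': array([-1.14499513e+00,  1.26328158e-01, -4.04782755e-02,  1.40542799e+00,
        3.13553715e-05,  1.57080002e+00]), 'qvel': array([-1.33038556e-03, -8.61808775e-04,  1.20870004e-03,  5.07476713e-05,
       -9.40052839e-04, -2.61784317e-04]), 'joint_efforts': array([-6.21222734e-04, -4.36905885e+01,  3.53603947e+01,  1.37936082e-02,
       -5.76157072e-05, -1.71820659e-05]), 'tool_pos': array([ 0.21668767, -0.47773526,  0.1947151 ]), 'ee_rot': array([ 9.77422283e-01,  2.11294022e-01, -1.36609034e-04, -7.06123758e-04]), 'ft_force': array([-0.29995407, -0.07290398, -0.62626733]), 'moment': array([ 0.03558502, -0.05302132, -0.01411454]), 'grip_force': 0.0, 'grip_width': 0.08548511642483363}
```

View pics/top1.png

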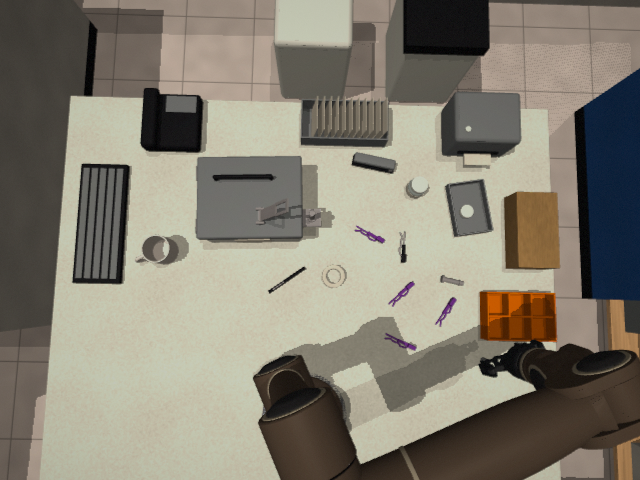

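View pics/side1.png

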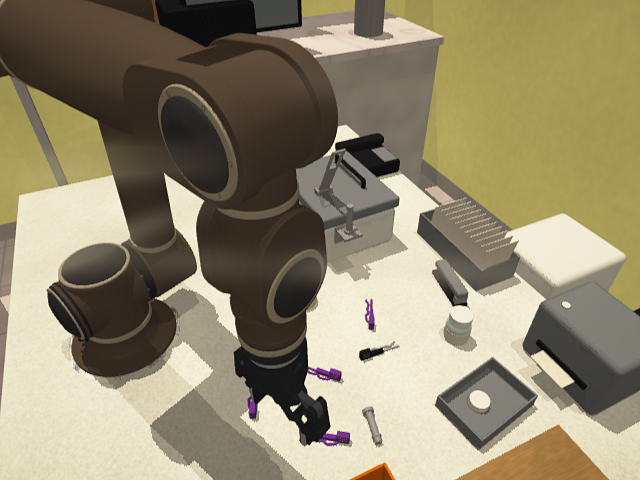

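The top view shows the case upright at (250,198), with its -y end and the stud (318,216) to the right and the raised bar at (270-320,212). The black cotter is at (403,247), tab at the bottom (403,258) and leg pointing up, and the purple ones are look-alikes. The side view confirms this, with the cotter tab at (367,353) and the stud at (350,218).

```bash
python3 - <<'E'
from h import *
s=load('top');W=cloud(s)
m=(np.abs(W[...,2]-.15)<.006)
m[:, :190]=0;m[:,310:]=0;m[:140]=0;m[260:]=0
p=W[m][:,:2].astype(np.float32)
mk=m.astype(np.uint8);n,l,st,_=cv2.connectedComponentsWithStats(mk);i=1+st[1:,4].argmax()
q=W[l==i][:,:2].astype(np.float32);print('lid',cv2.minAreaRect(q),len(q),st[i])
# handle
h=(np.abs(W[...,2]-.178)<.008);h[:,:205]=0;h[:,285:]=0;h[:165]=0;h[190:]=0
q=W[h];print('handle',len(q),q.mean(0),cv2.minAreaRect(q[:,:2].astype(np.float32)))
# high points
b=(W[...,2]>.165);b[:200]=0;b[235:]=0;b[:,:240]=0;b[:,335:]=0
q=W[b];print('bar n',len(q), 'maxz',q[q[:,2].argmax()])
for y in np.arange(q[:,1].min(),q[:,1].max(),.01):
    k=q[(q[:,1]>=y)&(q[:,1]<y+.01)]
    if len(k):print(np.round([y,k[:,0].min(),k[:,0].max(),k[:,2].min(),np.median(k[:,2]),k[:,2].max()],3))
# cotter
c=s['color'].astype(int)
d=(c.max(2)<70);d[:240]=0;d[270:]=0;d[:,390:]=0;d[:,420:]=0
d[:,:390]=0
d=(c.max(2)<70)&(np.indices(d.shape)[0]>225)&(np.indices(d.shape)[0]<270)&(np.indices(d.shape)[1]>390)&(np.indices(d.shape)[1]<418)
v,u=np.nonzero(d);print('dark',u.min(),u.max(),v.min(),v.max(),u.mean(),v.mean())
print(ray(s,u.mean(),v.mean(),.02),ray(s,403,232,.0025),ray(s,403,258,.024))
save(s,'cot.png',(380,220,430,275),8)
save(load('side'),'case.png',(280,130,420,260),5)
E
```

```text
lid ((0.6135367751121521, 0.16433966159820557), (0.22824949026107788, 0.2869817912578583), 2.560220241546631) 7719 [ 197  156  106   83 7719]
handle 253 [0.66243447 0.17832043 0.17692317] ((0.6632352471351624, 0.18095433712005615), (0.012460548430681229, 0.15820343792438507), 2.0312371253967285)
bar n 360 maxz [0.55003025 0.05186128 0.31453546]
[-0.013  0.558  0.573  0.169  0.191  0.197]
[-0.003  0.559  0.569  0.175  0.194  0.197]
[0.047 0.546 0.575 0.306 0.31  0.315]
[0.057 0.546 0.579 0.28  0.296 0.307]
[0.067 0.545 0.579 0.264 0.278 0.286]
[0.077 0.545 0.579 0.248 0.254 0.27 ]
[0.087 0.547 0.576 0.229 0.24  0.251]
[0.097 0.546 0.577 0.208 0.221 0.232]
[0.107 0.546 0.576 0.188 0.201 0.209]
[0.117 0.538 0.576 0.168 0.182 0.191]
[0.127 0.539 0.579 0.165 0.166 0.173]
[0.137 0.538 0.579 0.166 0.166 0.167]
dark 401 405 245 261 403.06349206349205 253.88888888888889
[ 0.47634283 -0.28311096  0.02      ] [ 0.54460863 -0.28644666  0.0025    ] [ 0.46372703 -0.2821138   0.024     ]
```

View pics/cot.png

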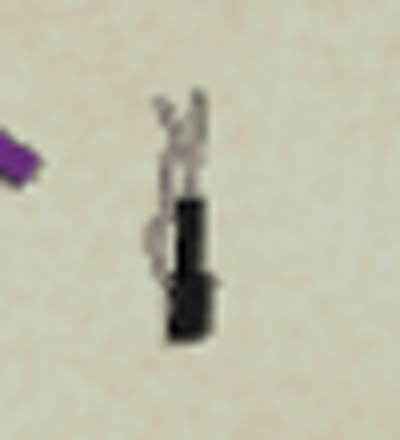

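>>> jog_arm:
  motion: [0,0,-0.165,0,0,0.06,0,0,0,-0.165,0,0,0.06,0,0,0,-0.165,0,0,0.061,0,0,0,-0.165,0,0,0.061,0,0.09,-0.15,0,0,0,0,0,0.09,-0.15,0,0,0,0,0,0.09,-0.15,0,0,0,0,0,0.09,-0.15,0,0,0,0,0,0.09,-0.15,0,0,0,0,0,0.09,-0.15,0,0,0,0,0]

```text
time_s: 1.1
tool_pos: [0.3417, -0.2455, 0.3602]
ee_rot: [1.0, 0.023, -0.0, -0.0]
ft_force: [1.3, 0.9, -0.5]
grip_width: -0.0001
grip_force: 0.0
```

>>> jog_arm:
  motion: [0.1,-0.165,0,0,0,0,0,0.1,-0.165,0,0,0,0,0,0.1,-0.165,0,0,0,0,0,0.1,-0.165,0,0,0,0,0,0.1,-0.165,0,0,0,0,0,0.1,-0.165,0,0,0,0,0,0.1,-0.165,0,0,0,0,0,0.1,-0.165,0,0,0,0,0,0.1,-0.165,0,0,0,0,0,0.05,-0.055,0,0,0,0,0]

```text
time_s: 2.1
tool_pos: [0.5642, 0.0947, 0.3609]
ee_rot: [0.997, 0.07, -0.003, -0.024]
ft_force: [0.1, -1.4, -0.3]
grip_width: -0.0
grip_force: 0.0
```

```bash
python3 - <<'E'
from h import *
from cell import arm
st=arm.read_state();print(st['tool_pos'],R.from_quat(st['ee_rot']).as_euler('ZYX',degrees=True),st['ft_force'],st['joint_pos'])
s=snap('wrist');save(s,'w1.png');print(np.round(s['world_from_camera'],3).tolist())
E
```

```text
[0.56419636 0.09466182 0.36091642] [ 7.99747411e+00  1.56129293e-01 -1.77266368e+02] [ 0.05894265 -1.37014789 -0.27433034] [0.1386036  0.29689981 0.54586883 1.82253704 0.0477082  3.14061289]
[[0.138, -0.941, -0.309, 0.642], [-0.989, -0.146, 0.003, 0.098], [-0.048, 0.305, -0.951, 0.54], [0.0, 0.0, 0.0, 1.0]]
```

View pics/w1.png

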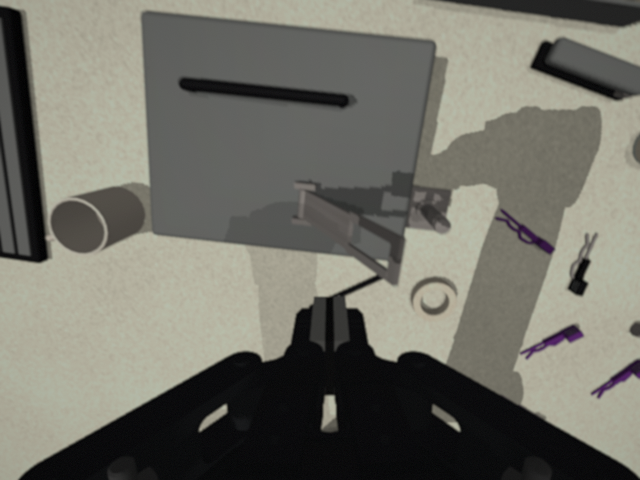

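The wrist view shows the raised bar at (300-400,190-270) with its slot toward the lower right, and the stud at (432,215). Joint 6 hit its limit and tilted the tool, so I'm correcting with a yaw of about 20°.

```bash
cat >> h.py <<'E'
def plan(wps):
    """wps: (pos, yaw_deg, rows). tool down. Prints rows from the present pose."""
    from cell import arm
    st=arm.read_state();p=np.array(st['tool_pos']);r=R.from_quat(st['ee_rot'])
    for q,yaw,n in wps:
        rd=R.from_euler('ZX',[yaw,180],degrees=True);dw=(rd*r.inv()).as_rotvec();dp=(np.array(q)-p)/n
        for i in range(n):
            a=np.round((r.inv().apply(dp))/.25,3);b=np.round(r.inv().apply(dw/n)/(np.pi/2),4)
            print(*a,*b,sep=', ');r=R.from_rotvec(dw/n)*r
        p=np.array(q);r=rd
E
python3 - <<'E'
from h import *
plan([((.562,.135,.361),20,2),((.562,.135,.245),20,3)])
E
```

```text
0.005, -0.08, 0.002, -0.0153, -0.0005, -0.0666
0.013, -0.079, 0.0, -0.0153, -0.0005, -0.0666
0.0, -0.0, 0.155, 0.0, 0.0, 0.0
0.0, -0.0, 0.155, 0.0, 0.0, 0.0
0.0, -0.0, 0.155, 0.0, 0.0, 0.0
```

>>> jog_arm:
  motion: [0.005,-0.08,0.002,-0.0153,-0.0005,-0.0666,0,0.013,-0.079,0,-0.0153,-0.0005,-0.0666,0,0,0,0.155,0,0,0,0,0,0,0.155,0,0,0,0,0,0,0.155,0,0,0,0]

```text
time_s: 2.65
tool_pos: [0.5596, 0.1323, 0.2458]
ee_rot: [0.985, 0.172, 0.002, 0.001]
ft_force: [0.5, 0.2, 0.4]
grip_width: -0.0002
grip_force: 0.0
```

```bash
python3 - <<'E'
from h import *
from cell import arm
st=arm.read_state();print(st['tool_pos'],R.from_quat(st['ee_rot']).as_euler('ZYX',degrees=True),st['ft_force'],st['joint_pos'][5])
w=[]
for t in (1.15,1.0,.85,.7,.55,.4,.25,.12,.0):
    w.append(((.5625,.132-.088*np.cos(t)+.017+.002*np.sin(t),.158+.088*np.sin(t)+.002*np.cos(t)-(t==0)*.001),20,1))
plan(w)
E
```

```text
[0.559603   0.13234156 0.24582244] [ 1.98329168e+01 -1.77264345e-01  1.79891687e+02] [0.46757365 0.1509491  0.41417627] 3.0285500272537362
-0.013, 0.07, 0.027, 0.0012, -0.002, -0.0019
-0.016, 0.044, 0.024, 0.0, 0.0, 0.0
-0.015, 0.04, 0.031, 0.0, 0.0, 0.0
-0.013, 0.035, 0.037, 0.0, 0.0, 0.0
-0.011, 0.03, 0.042, 0.0, 0.0, 0.0
-0.009, 0.024, 0.046, 0.0, 0.0, 0.0
-0.006, 0.017, 0.05, 0.0, 0.0, 0.0
-0.003, 0.009, 0.045, 0.0, 0.0, 0.0
-0.001, 0.003, 0.046, 0.0, 0.0, 0.0
```

>>> jog_arm:
  motion: [-0.013,0.07,0.027,0,-0.002,-0.002,0,-0.016,0.044,0.024,0,0,0,0,-0.015,0.04,0.031,0,0,0,0,-0.013,0.035,0.037,0,0,0,0,-0.011,0.03,0.042,0,0,0,0,-0.009,0.024,0.046,0,0,0,0,-0.006,0.017,0.05,0,0,0,0,-0.003,0.009,0.045,0,0,0,0]

```text
time_s: 3.45
tool_pos: [0.5629, 0.0613, 0.171]
ee_rot: [0.985, 0.173, 0.0, 0.001]
ft_force: [-0.4, 1.2, 1.5]
grip_width: -0.0002
grip_force: 0.5
```

>>> jog_arm:
  motion: [0,0.003,0.025,0,0,0,0,0,0,0.012,0,0,0,0,0,0,0.006,0,0,0,0]

```text
time_s: 3.75
tool_pos: [0.5629, 0.0613, 0.1607]
ee_rot: [0.985, 0.174, -0.0, 0.001]
ft_force: [-2.1, 0.3, 1.4]
grip_width: 0.0001
grip_force: 0.4
```

>>> jog_arm:
  motion: [0,0,0.006,0,0,0,0,0,0,0.004,0,0,0,0,0,0,0,0,0,0,0]

```text
time_s: 4.05
tool_pos: [0.5633, 0.0612, 0.1587]
ee_rot: [0.985, 0.174, 0.0, 0.001]
ft_force: [-0.2, 0.1, 1.5]
grip_width: -0.0
grip_force: 0.3
```

>>> jog_arm:
  motion: [0,0,0.004,0,0,0,0,0,0,0.004,0,0,0,0,0,0,0,0,0,0,0]

```text
time_s: 4.35
tool_pos: [0.5631, 0.061, 0.1565]
ee_rot: [0.985, 0.174, -0.0, 0.001]
ft_force: [0.3, 0.2, 0.3]
grip_width: -0.0
grip_force: 0.3
```

```bash
python3 - <<'E'
from h import *
s=snap('top');W=cloud(s)
b=(W[...,2]>.153);b[:203]=0;b[228:]=0;b[:,300:]=b[:,300:];b[:,:290]=0;b[:,335:]=0
q=W[b];k=q[q[:,1]<.02]
for y in np.arange(-.05,.02,.006):
    m=k[(k[:,1]>=y)&(k[:,1]<y+.006)]
    if len(m):print(np.round([y,m[:,0].min(),m[:,0].max(),m[:,2].min(),np.median(m[:,2]),m[:,2].max()],3))
save(s,'t2.png',(240,180,340,250),7)
E
```

```text
[-0.032  0.549  0.581  0.221  0.224  0.227]
[-0.026  0.549  0.583  0.219  0.225  0.229]
[-0.02   0.549  0.581  0.219  0.223  0.226]
[-0.014  0.55   0.582  0.153  0.217  0.223]
[-0.008  0.548  0.581  0.155  0.214  0.222]
[-0.002  0.548  0.582  0.18   0.213  0.287]
[0.004 0.463 0.583 0.207 0.656 0.678]
[0.01  0.461 0.58  0.208 0.666 0.678]
[0.016 0.461 0.499 0.665 0.672 0.679]
```

View pics/t2.png

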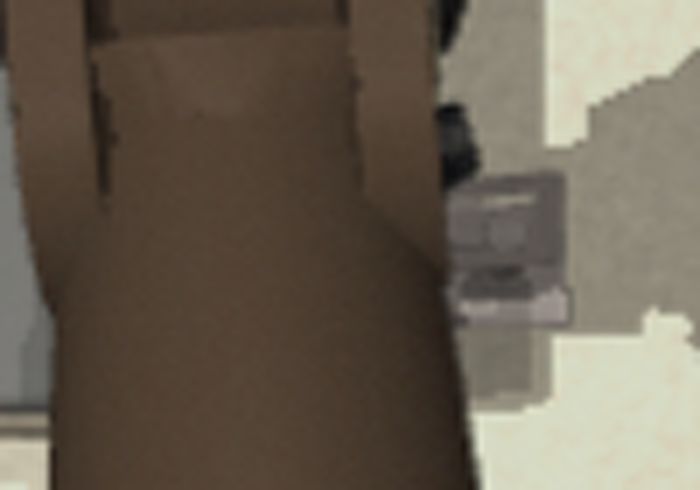

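The crop shows the bar's far end at crop (560,240-320), still raised at about 0.22 m. The arm hides the rest, so I'll look from the other cameras.

```bash
python3 - <<'E'
from h import *
a=snap('wrist');b=snap('side')
i1=cv2.resize(a['color'][100:340,200:520,::-1],(400,300));i2=cv2.resize(b['color'][110:270,230:420,::-1],(399,336))
c=np.zeros((336,800,3),np.uint8);c[:300,:400]=i1;c[:336,400:799]=i2;cv2.imwrite('pics/ws.png',c)
E
```

```text
(no output)
```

View pics/ws.png

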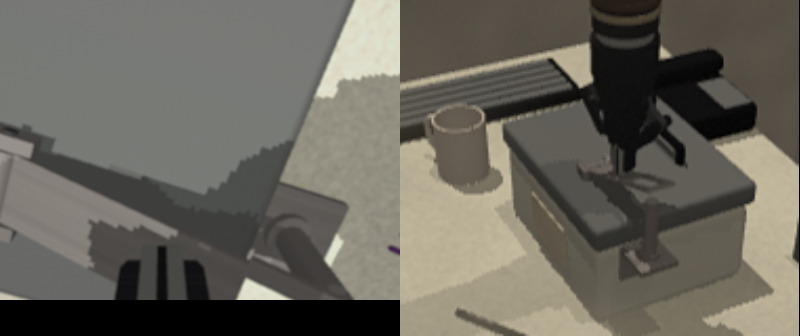

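Both crops show the fingertips on or beside the bar, which is still partly raised. I'll get its profile from depth.

```bash
python3 - <<'E'
from h import *
for n in('wrist','side'):
    W=cloud(load(n)); print(n)
    o=W-np.array([.560,.132,0]);t=np.radians(2.5)
    cx=o[...,0]*np.cos(t)+o[...,1]*np.sin(t);cy=-o[...,0]*np.sin(t)+o[...,1]*np.cos(t)
    for y in np.arange(-.19,.03,.015):
        k=(cy>=y)&(cy<y+.015)&(np.abs(cx)<.03)&(W[...,2]>.1)&(W[...,2]<.24)
        if k.sum()>3:
            z=W[...,2][k];h,e=np.histogram(z,bins=np.arange(.1,.245,.01))
            print(round(y,3),k.sum(),'x',np.round([cx[k].min(),cx[k].max()],3),dict((round(float(e[i]),2),int(h[i])) for i in range(len(h)) if h[i]))
E
```

```text
wrist
-0.175 476 x [-0.008  0.024] {0.1: 3, 0.11: 346, 0.22: 127}
-0.16 2711 x [-0.021  0.024] {0.1: 10, 0.11: 706, 0.12: 88, 0.13: 1, 0.14: 1, 0.15: 1, 0.17: 4, 0.18: 6, 0.19: 37, 0.21: 65, 0.22: 1792}
-0.145 3945 x [-0.02   0.024] {0.1: 10, 0.11: 728, 0.12: 492, 0.13: 210, 0.14: 238, 0.15: 270, 0.16: 260, 0.17: 281, 0.18: 90, 0.19: 380, 0.21: 878, 0.22: 108}
-0.13 1456 x [-0.02   0.024] {0.1: 1, 0.11: 485, 0.12: 71, 0.2: 295, 0.21: 604}
-0.115 2122 x [-0.006  0.03 ] {0.14: 338, 0.15: 978, 0.19: 14, 0.2: 792}
-0.1 3197 x [-0.011  0.03 ] {0.14: 145, 0.15: 1361, 0.19: 1108, 0.2: 419, 0.23: 164}
-0.085 3956 x [-0.012  0.03 ] {0.14: 149, 0.15: 1284, 0.18: 82, 0.19: 629, 0.2: 292, 0.21: 361, 0.22: 314, 0.23: 845}
-0.07 5054 x [-0.015  0.03 ] {0.14: 135, 0.15: 1211, 0.17: 3, 0.18: 1164, 0.19: 88, 0.2: 450, 0.21: 582, 0.22: 571, 0.23: 850}
-0.055 3520 x [-0.016  0.03 ] {0.14: 115, 0.15: 1148, 0.17: 893, 0.18: 1097, 0.23: 267}
-0.04 3083 x [-0.03  0.03] {0.14: 104, 0.15: 1127, 0.16: 19, 0.17: 1817, 0.23: 16}
-0.025 3140 x [-0.03  0.03] {0.14: 101, 0.15: 1200, 0.16: 1529, 0.17: 310}
-0.01 30
[... 694 characters left out ...]
0.19: 8, 0.2: 15, 0.23: 3}
-0.1 131 x [-0.03  0.02] {0.14: 41, 0.15: 26, 0.19: 28, 0.2: 7, 0.21: 11, 0.22: 9, 0.23: 9}
-0.085 198 x [-0.03   0.028] {0.14: 48, 0.15: 24, 0.18: 8, 0.19: 25, 0.2: 31, 0.21: 24, 0.22: 23, 0.23: 15}
-0.07 111 x [-0.029  0.029] {0.14: 60, 0.15: 18, 0.17: 1, 0.18: 9, 0.19: 1, 0.2: 5, 0.21: 6, 0.22: 4, 0.23: 7}
-0.055 75 x [-0.029  0.021] {0.14: 38, 0.15: 20, 0.17: 12, 0.18: 2, 0.23: 3}
-0.04 60 x [-0.027  0.014] {0.14: 28, 0.15: 17, 0.16: 4, 0.17: 11}
-0.025 65 x [-0.029  0.014] {0.14: 27, 0.15: 17, 0.16: 21}
-0.01 67 x [-0.029  0.018] {0.14: 10, 0.15: 15, 0.16: 42}
0.005 17 x [-0.029  0.018] {0.14: 9, 0.15: 3, 0.16: 5}
0.02 58 x [-0.03   0.029] {0.14: 41, 0.15: 17}
```

```bash
python3 - <<'E'
from h import *
from cell import arm
st=arm.read_state();r=R.from_quat(st['ee_rot']);print(st['tool_pos'],st['ft_force'],st['grip_width'])
for n in('wrist','side'):
    s=load(n);W=cloud(s);L=(W-st['tool_pos'])@r.as_matrix();dark=s['color'].max(2)
    print(n,'tcp px',proj(s,st['tool_pos']))
    for z in np.arange(-.07,.01,.006):
        k=(np.abs(L[...,0])<.03)&(np.abs(L[...,1])<.03)&(L[...,2]>=z)&(L[...,2]<z+.006)
        if k.sum():print(round(z,3),k.sum(),'x',np.round(np.percentile(L[...,0][k],[2,98]),3),'y',np.round(np.percentile(L[...,1][k],[2,98]),3),np.percentile(dark[k],[10,50,90]))
E
```

```text
[0.56310305 0.06106047 0.15652104] [0.58036141 0.10941691 0.85109327] -3.347557872581506e-05
wrist tcp px [330.36481551 281.4154637 ]
-0.07 563 x [0.007 0.012] y [-0.014  0.013] [16.2 38.  72. ]
-0.064 577 x [0.006 0.012] y [-0.013  0.013] [17. 27. 72.]
-0.058 546 x [0.006 0.011] y [-0.014  0.013] [17. 22. 72.]
-0.052 453 x [0.006 0.012] y [-0.013  0.013] [16. 29. 72.]
-0.046 1533 x [-0.014  0.011] y [-0.009  0.029] [66. 76. 79.]
-0.04 730 x [-0.001  0.013] y [0.004 0.023] [65. 76. 81.]
-0.034 973 x [-0.002  0.017] y [-0.016  0.008] [ 67.  78. 137.]
-0.028 1886 x [-0.008  0.021] y [-0.029 -0.008] [ 75.  79. 136.]
-0.022 507 x [0.001 0.024] y [-0.03  -0.017] [ 64. 133. 137.]
-0.016 9 x [0.023 0.024] y [-0.03  -0.026] [62.  63.  63.2]
0.002 5596 x [-0.009  0.029] y [-0.028  0.029] [ 62.  79. 123.]
side tcp px [336.15831848 202.92727405]
-0.07 21 x [-0.015  0.   ] y [-0.014  0.015] [13. 21. 64.]
-0.064 27 x [-0.015  0.002] y [-0.013  0.015] [12.  35.  60.2]
-0.058 21 x [-0.014  0.002] y [-0.009  0.015] [11. 29. 65.]
-0.052 24 x [-0.014  0.001] y [-0.014  0.015] [10.  26.5 67.7]
-0.046 42 x [-0.03   0.001] y [-0.008  0.028] [33.7 61.  72.8]
-0.04 33 x [-0.023  0.006] y [-0.005  0.028] [53.  56.  77.6]
-0.034 13 x [-0.019  0.008] y [-0.011  0.006] [50.6 55.  64.8]
-0.028 10 x [-0.015 -0.001] y [-0.026 -0.011] [51.7 53.5 62.9]
-0.022 7 x [-0.01   0.007] y [-0.03  -0.023] [51.6 60.  86.4]
0.002 210 x [-0.029  0.025] y [-0.028  0.028] [46. 53. 93.]
0.008 66 x [-0.029  0.026] y [-0.027  0.028] [46. 58. 95.]
```

The fingertips have passed through the line of the bar, which still sits at about 0.4 rad, and there is no load on them. I'll back out and press on the cross-piece at the far end instead.

>>> jog_arm:
  motion: [0,0,-0.06,0,0,0,0,0,0,-0.06,0,0,0,0,0,0,-0.06,0,0,0,0]

```text
time_s: 4.8
tool_pos: [0.5628, 0.0611, 0.2018]
ee_rot: [0.985, 0.174, -0.0, 0.001]
ft_force: [0.2, 0.0, 0.1]
grip_width: 0.0002
grip_force: 0.0
```

>>> jog_arm:
  motion: [0,0,-0.1,0,0,0,0,0,0,-0.1,0,0,0,0,0,0,-0.1,0,0,0,0]

```text
time_s: 5.1
tool_pos: [0.5628, 0.0612, 0.2774]
ee_rot: [0.985, 0.174, -0.0, 0.001]
ft_force: [0.1, 0.4, -0.3]
grip_width: 0.0002
grip_force: 0.0
```

```bash
cat >> h.py <<'E'
def barprof():
    W=cloud(snap('wrist'));o=W-np.array([.560,.132,0]);t=np.radians(2.5)
    cx=o[...,0]*np.cos(t)+o[...,1]*np.sin(t);cy=-o[...,0]*np.sin(t)+o[...,1]*np.cos(t)
    for a in (-.17,-.15,-.12,-.1,-.08,-.06,-.04):
        k=(np.abs(cy-a)<.003)&(np.abs(np.abs(cx)-.0)<.016)&(W[...,2]>.152)&(W[...,2]<.33)
        if k.sum():print(a,k.sum(),np.round(np.percentile(W[...,2][k],[5,50,95]),3))
E
python3 - <<'E'
from h import *
from cell import arm
st=arm.read_state();print(st['tool_pos'],st['ft_force'])
barprof()
plan([((.568,.03,.265),20,1),((.568,-.037,.25),20,2)])
E
```

```text
[0.56282165 0.06122713 0.27736529] [ 0.06282298  0.38195699 -0.34678674]
-0.15 279 [0.218 0.223 0.225]
-0.12 165 [0.208 0.21  0.212]
-0.1 175 [0.198 0.202 0.203]
-0.08 440 [0.192 0.194 0.328]
-0.06 515 [0.184 0.187 0.329]
-0.04 287 [0.176 0.177 0.179]
-0.027, 0.123, 0.067, 0.0017, -0.0028, 0.0
-0.046, 0.126, 0.03, 0.0, 0.0, 0.0
-0.046, 0.126, 0.03, 0.0, 0.0, 0.0
```

```bash
python3 - <<'E'
from h import *
plan([((.568,-.033,.265),5,3),((.568,-.034,.22),5,4)])
E
```

```text
-0.038, 0.12, 0.022, 0.0004, -0.001, 0.0556
-0.027, 0.123, 0.022, 0.0004, -0.001, 0.0556
-0.016, 0.125, 0.022, 0.0004, -0.001, 0.0556
-0.0, 0.001, 0.045, 0.0, 0.0, 0.0
-0.0, 0.001, 0.045, 0.0, 0.0, 0.0
-0.0, 0.001, 0.045, 0.0, 0.0, 0.0
-0.0, 0.001, 0.045, 0.0, 0.0, 0.0
```

>>> jog_arm:
  motion: [-0.038,0.12,0.022,0,-0.001,0.0556,0,-0.027,0.123,0.022,0,-0.001,0.0556,0,-0.016,0.125,0.022,0,-0.001,0.0556,0,0,0.001,0.045,0,0,0,0,0,0.001,0.045,0,0,0,0,0,0.001,0.045,0,0,0,0,0,0.001,0.045,0,0,0,0]

```text
time_s: 5.85
tool_pos: [0.567, -0.0333, 0.2141]
ee_rot: [0.999, 0.044, -0.003, 0.001]
ft_force: [0.4, -0.1, 0.3]
grip_width: 0.0
grip_force: 0.0
```

>>> jog_arm:
  motion: [0,0,0.02,0,0,0,0,0,0,0.02,0,0,0,0,0,0.002,0.02,0,0,0,0,0,0.002,0.02,0,0,0,0]

```text
time_s: 6.25
tool_pos: [0.5674, -0.0351, 0.1952]
ee_rot: [0.999, 0.044, -0.002, 0.001]
ft_force: [0.2, -1.3, 0.0]
grip_width: -0.0005
grip_force: 0.0
```

```bash
python3 - <<'E'
from h import *
from cell import arm
st=arm.read_state();print(st['tool_pos'],st['ft_force'])
barprof()
E
```

```text
[ 0.56741694 -0.03514539  0.1951978 ] [ 0.16486776 -1.32675185  0.00603964]
-0.17 3507 [0.247 0.286 0.319]
-0.15 1076 [0.174 0.276 0.317]
-0.12 2486 [0.21  0.31  0.319]
-0.1 429 [0.197 0.201 0.203]
-0.08 514 [0.192 0.194 0.195]
-0.06 453 [0.184 0.186 0.187]
-0.04 401 [0.174 0.177 0.179]
```

```bash
python3 - <<'E'
from h import *
from cell import arm
st=arm.read_state();r=R.from_quat(st['ee_rot'])
s=load('wrist');W=cloud(s);L=(W-st['tool_pos'])@r.as_matrix();dark=s['color'].max(2)
for z in np.arange(-.07,.01,.006):
    k=(np.abs(L[...,0])<.03)&(np.abs(L[...,1])<.03)&(L[...,2]>=z)&(L[...,2]<z+.006)
    if k.sum():print(round(z,3),k.sum(),'x',np.round(np.percentile(L[...,0][k],[2,98]),3),'y',np.round(np.percentile(L[...,1][k],[2,98]),3),np.percentile(dark[k],[10,50,90]))
b=snap('side')
i1=cv2.resize(s['color'][100:340,200:520,::-1],(400,300));u,v=proj(b,st['tool_pos']).astype(int);print(u,v)
i2=cv2.resize(b['color'][v-80:v+50,u-60:u+60,::-1],(400,433))
c=np.zeros((433,800,3),np.uint8);c[:300,:400]=i1;c[:,400:]=i2;cv2.imwrite('pics/ws2.png',c)
E
```

```text
-0.07 610 x [0.007 0.012] y [-0.014  0.013] [12. 31. 60.]
-0.064 588 x [0.006 0.012] y [-0.014  0.012] [12. 20. 60.]
-0.058 521 x [0.006 0.012] y [-0.014  0.013] [12. 19. 60.]
-0.052 449 x [0.007 0.012] y [-0.013  0.012] [11. 30. 61.]
-0.046 197 x [0.007 0.012] y [-0.012  0.011] [ 22.6  59.  145.8]
-0.04 4 x [0.008 0.016] y [-0.008 -0.007] [65.3 66.  66. ]
-0.034 888 x [-0.013  0.017] y [-0.02  -0.005] [60. 64. 93.]
-0.028 795 x [-0.017  0.017] y [-0.03  -0.014] [ 58.  67. 114.]
-0.022 44 x [-0.01   0.017] y [-0.03  -0.023] [ 57.   60.  103.3]
-0.004 148 x [-0.007 -0.   ] y [-0.03  -0.021] [103.7 114.  126.6]
0.002 57 x [0.005 0.008] y [-0.029 -0.02 ] [54. 56. 59.]
0.008 52 x [0.004 0.008] y [-0.029 -0.019] [53.  57.5 66. ]
355 210
```

View pics/ws2.png

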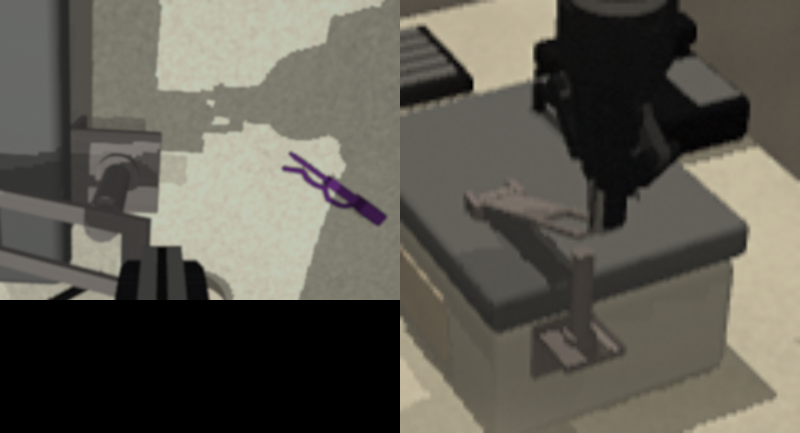

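```bash
python3 - <<'E'
from h import *
from cell import arm
st=arm.read_state();r=R.from_quat(st['ee_rot'])
for n in('wrist','side'):
  s=load(n);W=cloud(s);L=(W-st['tool_pos'])@r.as_matrix();print(n)
  for z in np.arange(-.18,-.04,.01):
    k=(np.abs(L[...,0])<.07)&(np.abs(L[...,1])<.09)&(L[...,2]>=z)&(L[...,2]<z+.01)&(s['color'].max(2)<75)
    if k.sum():print(round(z,3),k.sum(),'x',np.round(np.percentile(L[...,0][k],[2,98]),3),'y',np.round(np.percentile(L[...,1][k],[2,98]),3))
E
```

```text
wrist
-0.14 1251 x [0.018 0.02 ] y [-0.019  0.017]
-0.13 11928 x [0.01  0.019] y [-0.058  0.057]
-0.12 15241 x [-0.003  0.018] y [-0.054  0.053]
-0.11 9664 x [-0.008  0.017] y [-0.046  0.045]
-0.1 9069 x [-0.008  0.013] y [-0.038  0.037]
-0.09 3974 x [-0.008  0.014] y [-0.032  0.031]
-0.08 1201 x [-0.01   0.013] y [-0.013  0.011]
-0.07 984 x [0.007 0.012] y [-0.014  0.012]
-0.06 858 x [0.007 0.012] y [-0.014  0.012]
-0.05 418 x [0.007 0.012] y [-0.013  0.011]
side
-0.18 156 x [-0.04   0.021] y [-0.004  0.039]
-0.17 99 x [-0.039  0.014] y [-0.005  0.04 ]
-0.16 60 x [-0.014  0.005] y [0.017 0.041]
-0.15 112 x [-0.022  0.004] y [-0.013  0.044]
-0.14 136 x [-0.022  0.002] y [-0.031  0.054]
-0.13 191 x [-0.021  0.008] y [-0.056  0.063]
-0.12 121 x [-0.019  0.005] y [-0.053  0.06 ]
-0.11 120 x [-0.02   0.006] y [-0.046  0.051]
-0.1 78 x [-0.016  0.006] y [-0.04   0.045]
-0.09 86 x [-0.016  0.007] y [-0.031  0.036]
-0.08 20 x [-0.015 -0.007] y [-0.007  0.014]
-0.07 46 x [-0.014  0.004] y [-0.012  0.017]
-0.06 44 x [-0.015  0.004] y [-0.007  0.016]
-0.05 32 x [-0.013  0.005] y [-0.002  0.016]
```

The measured fingertips sit about 41 mm above the reported TCP, so the earlier press stopped short and only reached 0.41 rad. I'll use that offset from here. A quarter turn keeps the finger linkage clear of the stud while I press.

>>> jog_arm:
  motion: [0,0,0,0,0,-0.095,0,0,0,0,0,0,-0.095,0,0,0,0,0,0,-0.095,0,0,0,0,0,0,-0.095,0,0,0,0,0,0,-0.095,0,0,0,0,0,0,-0.095,0,0,0,0,0,0,-0.095,0,0,0,0,0,0,-0.095,0,0,0,0,0,0,-0.095,0,0,0,0,0,0,-0.095,0]

```text
time_s: 7.35
tool_pos: [0.5674, -0.0354, 0.1956]
ee_rot: [0.702, 0.712, -0.002, -0.0]
ft_force: [0.7, -0.3, -0.7]
grip_width: -0.0001
grip_force: 0.0
```

>>> jog_arm:
  motion: [0.008,0,0.03,0,0,0,0,0,0,0.03,0,0,0,0,-0.004,0,0.03,0,0,0,0,-0.004,0,0.03,0,0,0,0,-0.004,0,0.03,0,0,0,0,-0.004,0,0.03,0,0,0,0]

```text
time_s: 7.95
tool_pos: [0.5669, -0.0376, 0.1494]
ee_rot: [0.704, 0.71, -0.003, -0.001]
ft_force: [0.6, 0.3, 0.5]
grip_width: -0.0001
grip_force: 0.2
```

```bash
python3 - <<'E'
from h import *
from cell import arm
st=arm.read_state();print(st['tool_pos'],st['ft_force'],R.from_quat(st['ee_rot']).as_euler('ZYX',degrees=True))
barprof()
E
```

```text
[ 0.56687876 -0.0375798   0.14943754] [0.57082478 0.28865719 0.52033811] [ 9.04572052e+01  1.50797537e-01 -1.79717489e+02]
-0.17 413 [0.186 0.232 0.236]
-0.15 10303 [0.252 0.267 0.28 ]
-0.12 433 [0.177 0.179 0.18 ]
-0.1 1107 [0.174 0.176 0.177]
-0.08 1192 [0.172 0.173 0.174]
-0.06 1260 [0.169 0.17  0.171]
```

>>> jog_arm:
  motion: [-0.002,0,0.03,0,0,0,0,-0.002,0,0.03,0,0,0,0,0,0,0.03,0,0,0,0,0,0,0.016,0,0,0,0]

```text
time_s: 8.4
tool_pos: [0.5669, -0.0385, 0.1234]
ee_rot: [0.704, 0.71, -0.003, -0.001]
ft_force: [-4.6, 0.6, 22.3]
grip_width: -0.0002
grip_force: 11.7
```

>>> jog_arm:
  motion: [0,0,0.008,0,0,0,0,0,0,0.004,0,0,0,0,0,0,0,0,0,0,0]

```text
time_s: 8.7
tool_pos: [0.5671, -0.0385, 0.1236]
ee_rot: [0.704, 0.71, -0.002, 0.0]
ft_force: [-6.5, 0.2, 16.2]
grip_width: 0.0001
grip_force: 8.4
```

```bash
python3 - <<'E'
from h import *
from cell import arm
st=arm.read_state();print(st['tool_pos'],st['ft_force'])
barprof()
E
```

```text
[ 0.56708785 -0.03849545  0.12361826] [-6.54910261  0.18435614 16.19226743]
-0.17 432 [0.16  0.206 0.223]
-0.15 7357 [0.194 0.243 0.254]
-0.12 474 [0.159 0.161 0.162]
-0.1 1278 [0.16  0.161 0.162]
-0.08 1470 [0.16  0.161 0.162]
-0.06 1688 [0.16  0.161 0.162]
```

```bash
python3 - <<'E'
from h import *
plan([((.567,-.0385,.21),90.4,2),((.41,-.28,.15),-3,12)])
E
```

```text
-0.0, -0.0, -0.173, -0.0005, 0.0009, 0.0005
-0.0, -0.0, -0.173, -0.0005, 0.0009, 0.0005
-0.08, -0.053, 0.02, -0.0, -0.0, 0.0865
-0.087, -0.042, 0.02, 0.0, -0.0, 0.0865
-0.091, -0.029, 0.02, 0.0, -0.0, 0.0865
-0.095, -0.017, 0.02, 0.0, -0.0, 0.0865
-0.096, -0.004, 0.02, 0.0, -0.0, 0.0865
-0.096, 0.009, 0.02, 0.0, -0.0, 0.0865
-0.093, 0.022, 0.02, 0.0, -0.0, 0.0865
-0.09, 0.034, 0.02, -0.0, -0.0, 0.0865
-0.084, 0.046, 0.02, 0.0, -0.0, 0.0865
-0.077, 0.057, 0.02, 0.0, -0.0, 0.0865
-0.069, 0.067, 0.02, 0.0, -0.0, 0.0865
-0.059, 0.076, 0.02, 0.0, -0.0, 0.0865
```

>>> jog_arm:
  motion: [0,0,-0.17,0,0.001,0,0,0,0,-0.17,0,0.001,0,0,-0.08,-0.053,0.02,0,0,0.0865,0.4,-0.087,-0.042,0.02,0,0,0.0865,0.4,-0.091,-0.029,0.02,0,0,0.0865,0.4,-0.095,-0.017,0.02,0,0,0.0865,0.4,-0.096,-0.004,0.02,0,0,0.0865,0.4,-0.096,0.009,0.02,0,0,0.0865,0.4,-0.093,0.022,0.02,0,0,0.0865,0.4]

```text
time_s: 9.65
tool_pos: [0.475, -0.18, 0.1708]
ee_rot: [0.952, 0.306, -0.002, -0.001]
ft_force: [0.9, -0.0, -0.0]
grip_width: 0.034
grip_force: 0.0
```

>>> jog_arm:
  motion: [-0.09,0.034,0.02,0,0,0.0865,0.4,-0.084,0.046,0.02,0,0,0.0865,0.4,-0.077,0.057,0.02,0,0,0.0865,0.4,-0.069,0.067,0.02,0,0,0.0865,0.4,-0.059,0.076,0.02,0,0,0.0865,0.4,0,0,0,0,0,0,0.4]

```text
time_s: 10.25
tool_pos: [0.4084, -0.2813, 0.1455]
ee_rot: [1.0, -0.028, -0.003, -0.0]
ft_force: [-0.0, 0.5, 0.7]
grip_width: 0.0341
grip_force: 0.0
```

```bash
python3 - <<'E'
from h import *
from cell import arm
st=arm.read_state();print(st['tool_pos'],st['ft_force'],R.from_quat(st['ee_rot']).as_euler('ZYX',degrees=True),st['grip_width'])
t=load('top') 
s=snap('wrist');save(s,'w3.png');W=cloud(s)
hsv=cv2.cvtColor(s['color'],cv2.COLOR_RGB2HSV)
p=proj(s,(.464,-.282,.024));print('expect tab px',p)
k=(s['color'].max(2)<70)&(W[...,2]>.004)&(W[...,2]<.03)&(hsv[...,1]<120)
n,l,stt,c=cv2.connectedComponentsWithStats(k.astype(np.uint8))
for i in range(1,n):
    if stt[i,4]>60:
        q=W[l==i];print(stt[i],c[i],np.round(q.mean(0),4),'ztop',np.round(np.percentile(q[:,2],98),4))
        top=q[q[:,2]>.019]
        if len(top)>30:print(' tabtop',len(top),cv2.minAreaRect(top[:,:2].astype(np.float32)))
        ns=q[(q[:,2]>.005)&(q[:,2]<.0135)]
        if len(ns)>30:print(' nose',len(ns),cv2.minAreaRect(ns[:,:2].astype(np.float32)))
o=np.array([.464,-.282]);near=(np.hypot(W[...,0]-o[0],W[...,1]-o[1])<.1)&(W[...,2]<.03)&(W[...,2]>-.02)
print('counter z',np.median(W[near][:,2]))
E
```

```text
[ 0.40835455 -0.28126866  0.14554366] [-0.03232395  0.51547399  0.65458842] [  -3.20704104    0.33078578 -179.97623445] 0.03405001905557389
expect tab px [327.00130201 156.91110956]
[ 524    0  116   53 1157] [542.51944685  26.72601556] [ 0.5485 -0.4475  0.0175] ztop 0.0296
 tabtop 520 ((0.5412580966949463, -0.47306936979293823), (0.080097496509552, 0.029755860567092896), 75.34114837646484)
 nose 340 ((0.5421797037124634, -0.4726791977882385), (0.08197362720966339, 0.03252635523676872), 73.05201721191406)
[554  29  30   9  74] [565.2027027   32.47297297] [ 0.5462 -0.4723  0.005 ] ztop 0.0064
 nose 36 ((0.5471369028091431, -0.47445768117904663), (0.004214950371533632, 0.02176719158887863), 7.98160982131958)
[325 101  15  71 778] [332.57840617 139.74293059] [ 0.4769 -0.2873  0.018 ] ztop 0.026
 tabtop 401 ((0.4639433026313782, -0.28646227717399597), (0.010587265715003014, 0.02288423851132393), 86.60331726074219)
 nose 364 ((0.4892611503601074, -0.2882293462753296), (0.0095759192481637, 0.03534447401762009), 80.83406829833984)
[106 198  38  64 691] [130.34298119 225.42402315] [ 0.4142 -
[... 1214 characters left out ...]
top 0.023
 nose 59 ((0.38803133368492126, -0.30317822098731995), (0.0070199258625507355, 0.02441597357392311), 25.070472717285156)
[483 275  16  18 144] [490.67361111 283.125     ] [ 0.3408 -0.4268  0.0152] ztop 0.0221
 nose 56 ((0.3406466543674469, -0.42686697840690613), (0.00203557126224041, 0.015057467855513096), 54.449745178222656)
[356 399  25  23 174] [370.38505747 407.25287356] [ 0.2074 -0.3121  0.0173] ztop 0.0247
 tabtop 71 ((0.20463711023330688, -0.30931034684181213), (0.022765204310417175, 0.013007517904043198), 62.511383056640625)
 nose 49 ((0.20881159603595734, -0.30961576104164124), (0.024199804291129112, 0.009271454997360706), 89.05165100097656)
counter z 0.0009017259238166542
```

View pics/w3.png

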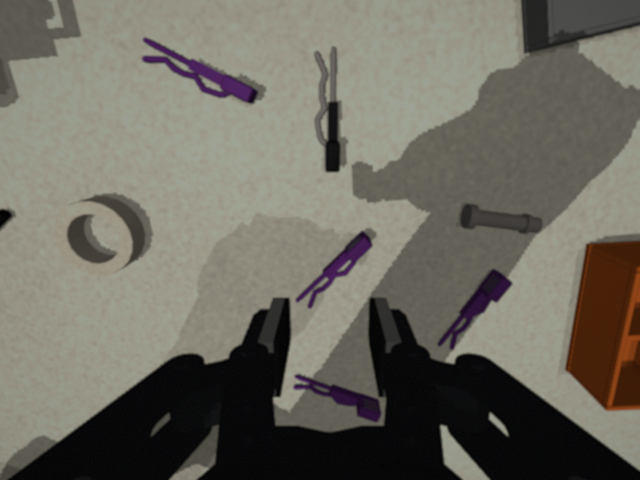

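The wrist view shows the cotter's tab at (332,155), its leg pointing up to (334,50) and its bow on the left. That puts the tab at about (0.464,-0.2865) with yaw -3.4°.

```bash
python3 - <<'E'
from h import *
s=load('wrist');print(ray(s,334,50,.0025),ray(s,332,103,.01))
plan([((.462,-.2864,.05),-3.4,3),((.462,-.2864,-.025),-3.4,3)])
E
```

```text
[ 0.54474102 -0.29217772  0.0025    ] [ 0.50514789 -0.28837723  0.01      ]
0.071, 0.004, 0.128, -0.0002, 0.0011, 0.0015
0.071, 0.004, 0.128, -0.0002, 0.0011, 0.0015
0.071, 0.004, 0.128, -0.0002, 0.0011, 0.0015
0.0, -0.0, 0.1, 0.0, 0.0, 0.0
0.0, -0.0, 0.1, 0.0, 0.0, 0.0
0.0, -0.0, 0.1, 0.0, 0.0, 0.0
```

>>> jog_arm:
  motion: [0.071,0.004,0.128,0,0.001,0.003,0.4,0.071,0.004,0.128,0,0.001,0.003,0.4,0.071,0.004,0.128,0,0.001,0.002,0.4,0,0,0.09,0,0,0,0.4,0,0,0.06,0,0,0,0.4,0,0,0.06,0,0,0,0.4,0,0,0.02,0,0,0,0.4]

```text
time_s: 11.0
tool_pos: [0.4623, -0.2844, -0.0088]
ee_rot: [1.0, -0.03, -0.001, -0.001]
ft_force: [-0.2, -0.2, 0.1]
grip_width: 0.0339
grip_force: 0.0
```

```bash
python3 - <<'E'
from h import *
from cell import arm
st=arm.read_state();r=R.from_quat(st['ee_rot']);print(st['tool_pos'],st['ft_force'],r.as_euler('ZYX',degrees=True),st['grip_width'])
s=snap('wrist');W=cloud(s);L=(W-st['tool_pos'])@r.as_matrix();d=s['color'].max(2)
k=(np.abs(L[...,0])<.03)&(np.abs(L[...,1])<.04)&(d<85)
for z in np.arange(-.07,-.02,.005):
    for sg in(-1,1):
        m=k&(L[...,2]>=z)&(L[...,2]<z+.005)&(sg*L[...,1]>.01)
        if m.sum():print(round(z,3),sg,m.sum(),np.round(np.percentile(L[...,0][m],[2,98]),3),np.round(np.percentile(L[...,1][m],[2,98]),3))
print('counter',np.nanmedian(W[150:200,200:300,2]))
m=(np.abs(L[...,0])<.012)&(np.abs(L[...,1])<.012)
print('tab',m.sum(),np.round(np.percentile(L[m],[2,50,98],axis=0),3))
save(s,'w4.png',(200,150,460,345),3)
E
```

```text
[ 0.46233144 -0.28439039 -0.00884506] [-0.2151061  -0.19714534  0.06581769] [-3.49459397e+00  1.03024463e-01 -1.79903129e+02] 0.03391042097190004
-0.07 -1 346 [-0.009  0.011] [-0.031 -0.017]
-0.07 1 339 [-0.009  0.011] [0.017 0.029]
-0.065 -1 322 [-0.008  0.011] [-0.031 -0.017]
-0.065 1 325 [-0.009  0.011] [0.017 0.03 ]
-0.06 -1 299 [-0.008  0.011] [-0.031 -0.017]
-0.06 1 300 [-0.009  0.011] [0.017 0.03 ]
-0.055 -1 272 [-0.009  0.011] [-0.031 -0.017]
-0.055 1 272 [-0.01   0.011] [0.017 0.03 ]
-0.05 -1 220 [-0.008  0.011] [-0.03  -0.017]
-0.05 1 237 [-0.009  0.011] [0.017 0.029]
-0.045 -1 103 [-0.008  0.011] [-0.028 -0.017]
-0.045 1 126 [-0.01   0.011] [0.017 0.027]
-0.04 -1 1 [0.008 0.008] [-0.018 -0.018]
-0.04 1 22 [-0.003  0.005] [0.017 0.017]
counter 0.0008786181799684961
tab 7378 [[-0.009 -0.011 -0.124]
 [ 0.01  -0.    -0.116]
 [ 0.012  0.011 -0.009]]
```

View pics/w4.png

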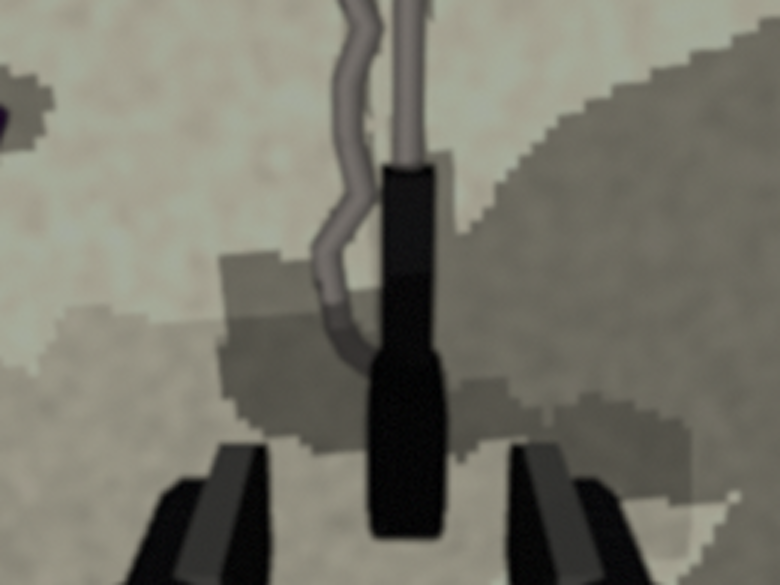

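The crop shows the tab at crop (407,350-535), nearly centred between the fingers. Next I'll work out its position in the tool frame.

```bash
python3 - <<'E'
from h import *
from cell import arm
st=arm.read_state();r=R.from_quat(st['ee_rot']).as_matrix();s=load('wrist')
for u,v,h in((335.7,268,.024),(335.7,328,.024),(335.7,328,0),(336.3,206,.010)):
    p=ray(s,u,v,h);print(np.round(p,4),np.round((p-st['tool_pos'])@r,4))
W=cloud(s);k=(np.abs(W[...,2]-.024)<.003)&(s['color'].max(2)<50);k[:250]=0;k[335:]=0;k[:,310:]=k[:,310:];k[:,:318]=0;k[:,355:]=0
L=(W[k]-st['tool_pos'])@r;print(k.sum(),np.round(np.percentile(L,[1,50,99],axis=0),4))
E
```

```text
[ 0.4824 -0.288   0.024 ] [ 0.0202  0.0021 -0.0328]
[ 0.453  -0.2863  0.024 ] [-0.0092  0.0023 -0.0328]
[ 0.4388 -0.2859 -0.    ] [-0.0233  0.0027 -0.0087]
[ 0.5067 -0.2898  0.01  ] [ 0.0446  0.0025 -0.0189]
1221 [[-0.0086 -0.0035 -0.0348]
 [ 0.0036  0.0019 -0.0334]
 [ 0.0136  0.0076 -0.0302]]
```

>>> jog_arm:
  motion: [0.004,0.008,0.04,0,0,0,0.4,0,0,0.04,0,0,0,0.4,0,0,0.02,0,0,0,0.4,0,0,0,0,0,0,0.4]

```text
time_s: 11.45
tool_pos: [0.4629, -0.2875, -0.0332]
ee_rot: [0.999, -0.032, -0.001, -0.0]
ft_force: [-0.4, -0.2, 0.3]
grip_width: 0.034
grip_force: 0.0
```

>>> jog_arm:
  motion: [0,0,0,0,0,0,0,0,0,0,0,0,0,0,0,0,0,0,0,0,0,0,0,0,0,0,0,0]

```text
time_s: 11.85
tool_pos: [0.4637, -0.2882, -0.0318]
ee_rot: [0.999, -0.032, 0.0, 0.0]
ft_force: [-0.6, 0.5, 3.2]
grip_width: 0.0103
grip_force: 60.7
```

>>> jog_arm:
  motion: [0,0,-0.08,0,0,0,0,0,0,-0.16,0,0,0,0,0,0,-0.18,0,0,0,0,0,0,-0.18,0,0,0,0,0,0,-0.18,0,0,0,0,0,0,-0.1,0,0,0,0]

```text
time_s: 12.45
tool_pos: [0.4642, -0.2885, 0.1918]
ee_rot: [0.999, -0.032, 0.002, 0.001]
ft_force: [1.5, -0.3, -0.2]
grip_width: 0.0105
grip_force: 60.3
```

```bash
cat >> h.py <<'E'
def legs():
    """leg/nose/stud seen from wrist, in world and case frame"""
    from cell import arm
    st=arm.read_state();r=R.from_quat(st['ee_rot']);s=snap('wrist');W=cloud(s);L=(W-st['tool_pos'])@r.as_matrix()
    print('pose',np.round(st['tool_pos'],4),np.round(r.as_euler('ZYX',degrees=True),2),'F',np.round(st['ft_force'],1),'gw',round(st['grip_width'],4))
    return st,r,s,W,L
E
python3 - <<'E'
from h import *
st,r,s,W,L=legs()
# straight leg & nose in tool frame, L x from .02 to .09
for x in np.arange(.015,.095,.005):
    m=(np.abs(L[...,0]-x)<.0025)&(np.abs(L[...,1])<.022)&(L[...,2]>-.08)&(L[...,2]<0)
    if m.sum():
        y=L[...,1][m];z=L[...,2][m]
        g=y>-.0055
        print(round(x,3),m.sum(),'right: y',np.round(np.percentile(y[g],[3,50,97]),4) if g.any() else '', 'z',np.round(np.percentile(z[g],[5,50]),4) if g.any() else '')
save(s,'w5.png',(200,100,460,345),2.4)
E
```

```text
pose [ 0.4642 -0.2885  0.1918] [ -3.65  -0.24 179.88] F [ 1.5 -0.3 -0.2] gw 0.0105
0.015 446 right: y [-0.0043 -0.0002  0.0124] z [-0.0783 -0.0427]
0.02 360 right: y [-0.0047 -0.0006  0.0035] z [-0.0436 -0.0427]
0.025 395 right: y [-0.0046 -0.0006  0.0038] z [-0.0436 -0.0426]
0.03 407 right: y [-0.0046 -0.0002  0.0038] z [-0.0435 -0.0426]
0.035 435 right: y [-0.0045 -0.0006  0.0038] z [-0.0435 -0.0426]
0.04 447 right: y [-0.005  -0.0006  0.0037] z [-0.0435 -0.0425]
0.045 376 right: y [-0.0042 -0.0004  0.0032] z [-0.042  -0.0374]
0.05 307 right: y [-0.0026 -0.0006  0.0018] z [-0.0382 -0.0372]
0.055 333 right: y [-0.0029 -0.0006  0.0018] z [-0.0382 -0.0372]
0.06 350 right: y [-0.0049 -0.0006  0.0018] z [-0.0383 -0.037 ]
0.065 351 right: y [-0.0052 -0.0009  0.0018] z [-0.0384 -0.0371]
0.07 378 right: y [-0.0028 -0.0005  0.0017] z [-0.0385 -0.0372]
0.075 358 right: y [-0.0028 -0.0005  0.0017] z [-0.0386 -0.0372]
0.08 276 right: y [-0.0027 -0.0005  0.0016] z [-0.0384 -0.0369]
0.085 30 right: y [-0.002  -0.0005  0.0009] z [-0.0375 -0.0366]
```

View pics/w5.png

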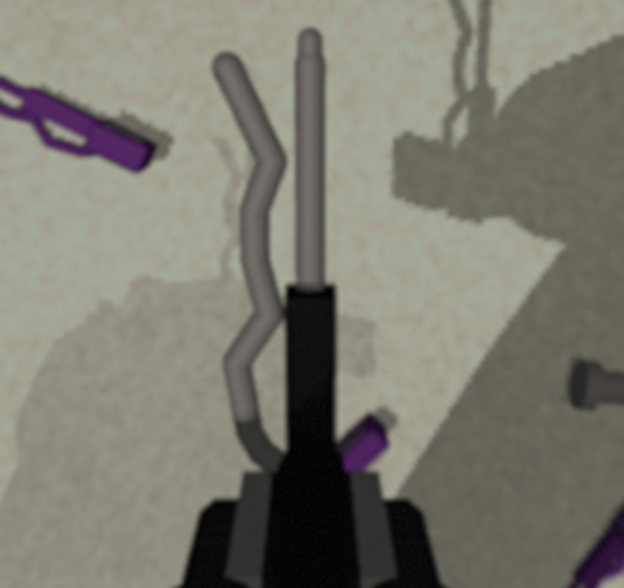

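The crop shows the cotter held straight, leg tip at (310,35), nose at (310,290) and bow free on the left. The leg runs along the tool's x at y≈-0.5 mm.

```bash
python3 - <<'E'
from h import *
plan([((.446,-.013,.185),2.5,7)])
E
```

```text
-0.021, -0.157, 0.005, 0.0004, -0.0007, -0.0098
-0.019, -0.157, 0.005, 0.0004, -0.0007, -0.0098
-0.016, -0.157, 0.005, 0.0004, -0.0007, -0.0098
-0.014, -0.158, 0.005, 0.0004, -0.0007, -0.0098
-0.011, -0.158, 0.005, 0.0004, -0.0007, -0.0098
-0.009, -0.158, 0.005, 0.0004, -0.0007, -0.0098
-0.007, -0.158, 0.006, 0.0004, -0.0007, -0.0098
```

>>> jog_arm:
  motion: [-0.021,-0.157,0.005,0,-0.001,-0.01,0,-0.019,-0.157,0.005,0,-0.001,-0.01,0,-0.016,-0.157,0.005,0,-0.001,-0.01,0,-0.014,-0.158,0.005,0,-0.001,-0.01,0,-0.011,-0.158,0.005,0,-0.001,-0.01,0,-0.009,-0.158,0.005,0,0,-0.01,0,-0.007,-0.158,0.006,0,0,-0.01,0,0,0,0,0,0,0,0]

```text
time_s: 13.3
tool_pos: [0.4428, -0.0081, 0.1785]
ee_rot: [1.0, 0.026, -0.004, -0.001]
ft_force: [0.0, -0.1, -0.9]
grip_width: 0.0109
grip_force: 60.3
```

```bash
python3 - <<'E'
from h import *
st,r,s,W,L=legs();print(st['joint_pos'][5])
# stud top: height band
c=np.array([.566,-.008]);d=np.hypot(W[...,0]-c[0],W[...,1]-c[1])
k=(d<.014)&(W[...,2]>.165)
z=W[...,2][k];print('stud z pct',np.round(np.percentile(z,[50,90,99]),4),k.sum())
top=k&(W[...,2]>np.percentile(z,99)-.003)
(cx,cy),rad=cv2.minEnclosingCircle(W[top][:,:2].astype(np.float32));print('top circle',cx,cy,rad,top.sum(),np.median(W[top][:,2]), 'tool frame',(np.array([cx,cy,np.median(W[top][:,2])])-st['tool_pos'])@r.as_matrix())
# bar top near
o=W-np.array([.560,.132,0]);t=np.radians(2.5);X=o[...,0]*np.cos(t)+o[...,1]*np.sin(t);Y=-o[...,0]*np.sin(t)+o[...,1]*np.cos(t)
for a in(-.165,-.12,-.1,-.06):
    b=(np.abs(X)<.014)&(np.abs(Y-a)<.004)&(W[...,2]>.152)&(W[...,2]<.17)
    if b.sum():print('bar',a,np.median(W[...,2][b]))
e=(np.abs(W[...,2]-.161)<.004)&(np.abs(Y+.085)<.012)&(np.abs(X)<.03);print('bar edges X',np.round(np.percentile(X[e],[1,99]),4))
for x in(.03,.055,.075):
    m=(np.abs(L[...,0]-x)<.003)&(L[...,1]>-.0055)&(L[...,1]<.01)&(L[...,2]>-.08)&(L[...,2]<0)
    print('leg',x,np.round(np.percentile(L[...,1][m],[3,50,97]),4),np.round(np.percentile(L[...,2][m],[5,50]),4),'worldz',np.round(np.percentile(W[...,2][m],[50,95]),4))
save(s,'w6.png',(200,20,460,300),2)
E
```

```text
pose [ 0.4428 -0.0081  0.1785] [   2.98    0.47 -179.88] F [ 0.  -0.1 -0.9] gw 0.0109
3.070175254040078
stud z pct [0.1946 0.1958 0.1965] 1650
top circle 0.5648369789123535 -0.00863562524318695 0.00798868853598833 1106 0.19504624209554167 tool frame [ 0.1216634   0.00681876 -0.017552  ]
bar -0.165 0.16093986556749681
bar -0.12 0.16081269197295092
bar -0.1 0.1609238241631673
bar -0.06 0.1609594051507448
bar edges X [-0.0157  0.0114]
leg 0.03 [-0.0046 -0.0006  0.0037] [-0.0436 -0.0426] worldz [0.2209 0.2219]
leg 0.055 [-0.003  -0.0006  0.0018] [-0.0383 -0.0372] worldz [0.2153 0.2163]
leg 0.075 [-0.0029 -0.0006  0.0017] [-0.0384 -0.0372] worldz [0.2151 0.2163]
```

View pics/w6.png

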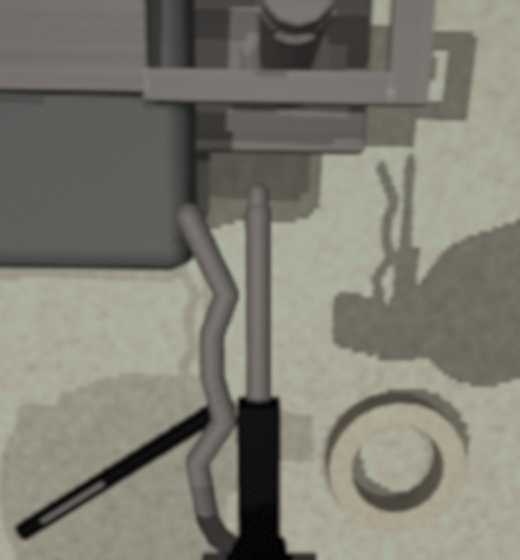

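The crop shows the bar flat with its slot around the stud (300,10), and the leg tip at (258,190) short of the bar, offset to the left. The bar reads 0.161 m and the stud top 0.195 m, so the hole is about 30 mm below the leg's present height.

```bash
python3 - <<'E'
from h import *
S=np.array([.5648,-.0086]);t=np.radians(2.5);x=np.array([np.cos(t),np.sin(t)]);yt=np.array([np.sin(t),-np.cos(t)])
p=S-.102*x-(-.0006)*yt;print(p)
plan([((p[0],p[1],.1479),2.5,3)])
E
```

```text
[ 0.46292325 -0.01364861]
0.026, 0.006, 0.041, -0.0002, 0.0017, 0.0015
0.026, 0.006, 0.041, -0.0002, 0.0017, 0.0015
0.026, 0.006, 0.041, -0.0002, 0.0017, 0.0015
```

>>> jog_arm:
  motion: [0.026,0.006,0.041,0,0.002,0.0015,0,0.026,0.006,0.041,0,0.002,0.0015,0,0.026,0.006,0.041,0,0.001,0.0015,0,0,0,0,0,0,0,0]

```text
time_s: 13.75
tool_pos: [0.463, -0.0164, 0.1456]
ee_rot: [1.0, 0.019, -0.002, -0.0]
ft_force: [-0.6, 0.1, -1.0]
grip_width: 0.0107
grip_force: 60.3
```

```bash
cat > m.py <<'E'
from h import *
st,r,s,W,L=legs();print('q6',st['joint_pos'][5])
k=(np.hypot(W[...,0]-.565,W[...,1]+.0085)<.011)&(W[...,2]>.191)&(W[...,2]<.2)
P=L[k];(cx,cy),rad=cv2.minEnclosingCircle(P[:,:2].astype(np.float32));print('stud tool',round(cx,4),round(cy,4),'rad',round(rad,4),'world z',np.round(np.median(W[k][:,2]),4),k.sum())
for x in(.05,.06,.075):
    m=(np.abs(L[...,0]-x)<.003)&(L[...,1]>-.0045)&(L[...,1]<.005)&(L[...,2]>-.08)&(L[...,2]<0)
    print('leg',x,np.round(np.percentile(L[...,1][m],[3,97]),4),'axis z',np.round(np.median(W[...,2][m])-.0022,4))
E
python3 m.py
```

```text
pose [ 0.463  -0.0164  0.1456] [   2.12    0.18 -179.95] F [-0.6  0.1 -1. ] gw 0.0107
q6 3.068726442785821
stud tool 0.1019 -0.0041 rad 0.0081 world z 0.195 2091
leg 0.05 [-0.003   0.0018] axis z 0.1804
leg 0.06 [-0.0029  0.0018] axis z 0.1803
leg 0.075 [-0.0029  0.0017] axis z 0.1802
```

>>> jog_arm:
  motion: [0,-0.014,-0.011,0,0,0,0,0,0,0,0,0,0,0,0,0,0,0,0,0,0]

```text
time_s: 14.1
tool_pos: [0.4633, -0.0118, 0.1514]
ee_rot: [1.0, 0.02, 0.001, -0.0]
ft_force: [-0.6, 0.4, -0.9]
grip_width: 0.0107
grip_force: 60.3
```

```bash
python3 m.py
```

```text
pose [ 0.4633 -0.0118  0.1514] [ 2.2500e+00 -7.0000e-02 -1.7996e+02] F [-0.6  0.4 -0.9] gw 0.0107
q6 3.076342117390278
stud tool 0.1017 0.0007 rad 0.0082 world z 0.195 1884
leg 0.05 [-0.003   0.0018] axis z 0.1864
leg 0.06 [-0.0029  0.0018] axis z 0.1865
leg 0.075 [-0.0028  0.0017] axis z 0.1865
```

>>> jog_arm:
  motion: [0,0.005,0.013,0,0,0,0,0,0,0,0,0,0,0,0,0,0,0,0,0,0,0,0,0,0,0,0,0]

```text
time_s: 14.55
tool_pos: [0.4631, -0.0131, 0.1475]
ee_rot: [1.0, 0.02, 0.0, -0.0]
ft_force: [-0.6, -0.0, -0.9]
grip_width: 0.0104
grip_force: 60.3
```

```bash
python3 m.py
```

```text
pose [ 0.4631 -0.0131  0.1475] [ 2.2500e+00 -1.0000e-02 -1.7996e+02] F [-0.6 -0.  -0.9] gw 0.0104
q6 3.073633443272917
stud tool 0.1019 -0.0005 rad 0.008 world z 0.195 2010
leg 0.05 [-0.003   0.0018] axis z 0.1825
leg 0.06 [-0.0029  0.0018] axis z 0.1826
leg 0.075 [-0.0028  0.0017] axis z 0.1825
```

>>> jog_arm:
  motion: [0.02,0,0,0,0,0,0,0.014,0,0,0,0,0,0,0.006,0,0,0,0,0,0,0.006,0,0,0,0,0,0,0,0,0,0,0,0,0]

```text
time_s: 15.1
tool_pos: [0.4748, -0.0126, 0.1474]
ee_rot: [1.0, 0.02, -0.0, -0.0]
ft_force: [0.1, 0.8, -0.6]
grip_width: 0.0107
grip_force: 60.3
```

>>> jog_arm:
  motion: [0.01,0,0,0,0,0,0,0.01,0,0,0,0,0,0,0,0,0,0,0,0,0]

```text
time_s: 15.4
tool_pos: [0.48, -0.0124, 0.1475]
ee_rot: [1.0, 0.02, 0.0, -0.0]
ft_force: [-0.5, -0.7, -1.9]
grip_width: 0.0107
grip_force: 60.3
```

>>> jog_arm:
  motion: [0.012,0,0,0,0,0,0,0.012,0,0,0,0,0,0,0.01,0,0,0,0,0,0,0,0,0,0,0,0,0]

```text
time_s: 15.8
tool_pos: [0.4885, -0.0121, 0.1474]
ee_rot: [1.0, 0.02, 0.0, -0.0]
ft_force: [-0.3, 0.4, -0.7]
grip_width: 0.011
grip_force: 60.3
```

```bash
python3 m.py
```

```text
pose [ 0.4885 -0.0121  0.1474] [ 2.2500e+00 -1.0000e-02 -1.7996e+02] F [-0.3  0.4 -0.7] gw 0.011
q6 3.077167274725139
stud tool 0.0765 -0.0005 rad 0.008 world z 0.195 1637
leg 0.05 [-0.003   0.0018] axis z 0.1825
leg 0.06 [-0.0039  0.0043] axis z 0.1823
leg 0.075 [-0.0044  0.0047] axis z 0.1929
```

In the hole with no load. Now I'll push the bow over.

>>> jog_arm:
  motion: [0.012,0,0,0,0,0,0,0.012,0,0,0,0,0,0,0.008,0,0,0,0,0,0]

```text
time_s: 16.15
tool_pos: [0.4955, -0.0113, 0.1473]
ee_rot: [1.0, 0.02, -0.001, -0.001]
ft_force: [-4.8, 2.7, 0.0]
grip_width: 0.0103
grip_force: 60.4
```

>>> jog_arm:
  motion: [0.01,0,0,0,0,0,0,0.01,0,0,0,0,0,0,0,0,0,0,0,0,0]

```text
time_s: 16.45
tool_pos: [0.5019, -0.0111, 0.1475]
ee_rot: [1.0, 0.02, 0.001, -0.001]
ft_force: [0.2, 3.7, -2.1]
grip_width: 0.0112
grip_force: 60.1
```

>>> jog_arm:
  motion: [0.012,0,0,0,0,0,0,0.012,0,0,0,0,0,0,0.008,0,0,0,0,0,0,0,0,0,0,0,0,0]

```text
time_s: 16.85
tool_pos: [0.5103, -0.0114, 0.1477]
ee_rot: [1.0, 0.02, 0.001, -0.0]
ft_force: [2.4, 2.4, -1.1]
grip_width: 0.0105
grip_force: 60.2
```

```bash
python3 m.py
```

```text
pose [ 0.5103 -0.0114  0.1477] [ 2.2400e+00 -1.1000e-01 -1.7998e+02] F [ 2.4  2.4 -1.1] gw 0.0105
q6 3.0799372173808055
stud tool 0.0549 -0.0007 rad 0.008 world z 0.195 1427
leg 0.05 [-0.0043  0.0046] axis z 0.1927
leg 0.06 [-0.0042  0.0047] axis z 0.1924
leg 0.075 [-0.0032  0.0013] axis z 0.1828
```

>>> jog_arm:
  motion: [0.006,0,0,0,0,0,0,0.005,0,0,0,0,0,0,0,0,0,0,0,0,0]

```text
time_s: 17.2
tool_pos: [0.5119, -0.0113, 0.1475]
ee_rot: [1.0, 0.019, 0.0, -0.0]
ft_force: [0.5, 3.5, -0.9]
grip_width: 0.0102
grip_force: 60.3
```

```bash
python3 m.py; python3 - <<'E'
from h import *
s=load('wrist');save(s,'w7.png',(240,120,420,300),3)
E
```

```text
pose [ 0.5119 -0.0113  0.1475] [   2.23   -0.   -179.97] F [ 0.5  3.5 -0.9] gw 0.0102
q6 3.0801899313632375
stud tool 0.0515 -0.0005 rad 0.0094 world z 0.1949 1429
leg 0.05 [-0.0043  0.0049] axis z 0.1928
leg 0.06 [-0.0042  0.0047] axis z 0.1916
leg 0.075 [-0.0033  0.0013] axis z 0.1825
```

View pics/w7.png

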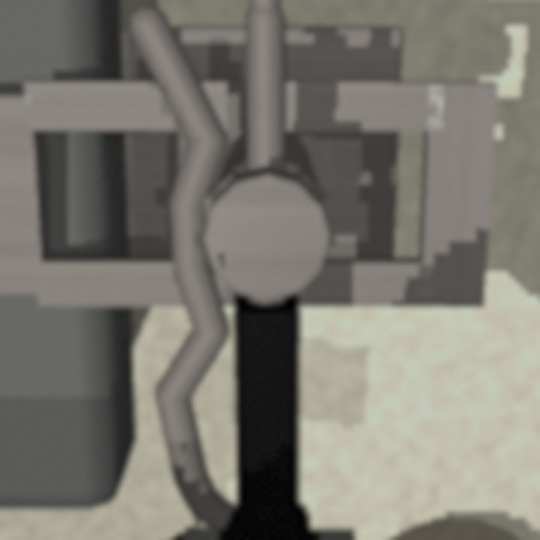

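The crop shows the stud (268,240) in the hollow with the bow snapped past it, the leg sticking out at the far side (262,90) and the nose nearly touching. One last gentle nudge will seat it, easing the side load.

>>> jog_arm:
  motion: [0.005,-0.002,0,0,0,0,0,0.004,-0.001,0,0,0,0,0,0,0,0,0,0,0,0]

```text
time_s: 17.55
tool_pos: [0.5141, -0.0105, 0.1475]
ee_rot: [1.0, 0.019, 0.0, -0.0]
ft_force: [-0.4, 0.1, -1.0]
grip_width: 0.0106
grip_force: 60.3
```

>>> jog_arm:
  motion: [0,0,0,0,0,0,0.3,0,0,0,0,0,0,0.3,0,0,0,0,0,0,0.3,0,0,-0.06,0,0,0,0.3,0,0,-0.1,0,0,0,0.3,0,0,-0.15,0,0,0,0.3,-0.06,0,-0.15,0,0,0,0.3,-0.1,0,0,0,0,0,0.3,0,0,0,0,0,0,0.3]

```text
time_s: 18.45
tool_pos: [0.473, -0.0122, 0.2648]
ee_rot: [1.0, 0.019, 0.002, -0.0]
ft_force: [0.4, 0.1, -0.9]
grip_width: 0.0257
grip_force: 0.0
```

```bash
python3 - <<'E'
from h import *
st,r,s,W,L=legs()
t=np.radians(2.3);o=W-np.array([.5648,-.0086,0])
X=o[...,0]*np.cos(t)+o[...,1]*np.sin(t);Y=-o[...,0]*np.sin(t)+o[...,1]*np.cos(t);Z=W[...,2]
k=(np.abs(Y)<.0045)&(Z>.175)&(Z<.2)
print('leg far end X',np.percentile(X[k&(X>.01)],[50,99]))
tab=(Z>.196)&(Z<.212)&(np.abs(Y)<.015)&(X<-.03)&(X>-.08);print('tab',tab.sum(),np.round(np.percentile(X[tab],[2,50,98]),4),np.round(np.percentile(Y[tab],[2,98]),4))
for a,b in((.005,.0),(.012,0),(.026,0),(-.013,0)):
    m=(np.abs(X-a)<.0015)&(Y>.0048)&(Y<.022)&(Z>.174)&(Z<.19);print('bow X',a,'cotter x',52+a*1000,np.round(np.percentile(Y[m],[3,50,97]),4) if m.any() else '')
n=(np.abs(Y)<.004)&(X<-.006)&(X>-.03)&(Z>.184)&(Z<.193);print('nose end X',np.percentile(X[n],[1,99]))
save(s,'w8.png')
E
```

```text
pose [ 0.473  -0.0122  0.2648] [   2.23   -0.19 -179.99] F [ 0.4  0.1 -0.9] gw 0.0257
leg far end X [0.02150383 0.03218547]
tab 477 [-0.0622 -0.0501 -0.0413] [-0.0026  0.0082]
bow X 0.005 cotter x 57.0 [0.008  0.01   0.0127]
bow X 0.012 cotter x 64.0 [0.0053 0.0078 0.0099]
bow X 0.026 cotter x 78.0 [0.0109 0.0134 0.016 ]
bow X -0.013 cotter x 39.0 [0.0054 0.0083 0.0117]
nose end X [-0.02966381 -0.00745242]
```

```bash
python3 -c "
from cell import arm
print(arm.sign_off())"
```

```text
the job is handed in; nothing more can be done
None
```

The job is handed in: the bar lies flat over the stud, the cotter is through the hole and fully home with its bow snapped, and the gripper has let go and is clear. It took about 18.5 s, with readings of about 5 N while pushing the cotter in and 22 N while pressing the bar flat; no verdict came back.

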